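Dock the pipette tip boxes by colour

TASK

Set up the pipetting bench: put each of the four pipette tip boxes into the docking tray whose rim has the same colour as the box's top, so that every box stands flat on the tray floor inside the rim. Keep the boxes upright all the way so that no tips spill, and do not knock over or push away the amber vial standing between them.

Things in the scene. Friction and masses are not known exactly. Their poses are not given: they have to be found in the camera images.
- box_blue: loose upright pipette tip box, white below and blue in its top 18 mm (deck), with rows of short white tips standing 6 mm above the deck (total height 58); 54 mm along its x, 82 mm along its y, side walls upright and flat to 52 mm; about 0.13 kg; origin at the centre of its underside, z up. Grip it across its 54 mm width. The same after a half turn
- tray_blue: shallow docking tray fixed to the bench, grey floor and blue rim; outside 82 mm along its x, 110 mm along its y, 8 mm high; rim 6 mm thick, so the inside is 70 x 98 mm; its floor lies 4 mm above the bench; origin at the centre of its underside (bench height), z up. The same after a half turn
- box_yellow: loose upright pipette tip box, white below and yellow in its top 18 mm (deck), with rows of short white tips standing 6 mm above the deck (total height 58); 54 mm along its x, 82 mm along its y, side walls upright and flat to 52 mm; about 0.13 kg; origin at the centre of its underside, z up. Grip it across its 54 mm width. The same after a half turn
- tray_yellow: shallow docking tray fixed to the bench, grey floor and yellow rim; outside 82 mm along its x, 110 mm along its y, 8 mm high; rim 6 mm thick, so the inside is 70 x 98 mm; its floor lies 4 mm above the bench; origin at the centre of its underside (bench height), z up. The same after a half turn
- box_red: loose upright pipette tip box, white below and red in its top 18 mm (deck), with rows of short white tips standing 6 mm above the deck (total height 58); 54 mm along its x, 82 mm along its y, side walls upright and flat to 52 mm; about 0.13 kg; origin at the centre of its underside, z up. Grip it across its 54 mm width. The same after a half turn
- tray_red: shallow docking tray fixed to the bench, grey floor and red rim; outside 82 mm along its x, 110 mm along its y, 8 mm high; rim 6 mm thick, so the inside is 70 x 98 mm; its floor lies 4 mm above the bench; origin at the centre of its underside (bench height), z up. The same after a half turn
- box_green: loose upright pipette tip box, white below and green in its top 18 mm (deck), with rows of short white tips standing 6 mm above the deck (total height 58); 54 mm along its x, 82 mm along its y, side walls upright and flat to 52 mm; about 0.13 kg; origin at the centre of its underside, z up. Grip it across its 54 mm width. The same after a half turn
- tray_green: shallow docking tray fixed to the bench, grey floor and green rim; outside 82 mm along its x, 110 mm along its y, 8 mm high; rim 6 mm thick, so the inside is 70 x 98 mm; its floor lies 4 mm above the bench; origin at the centre of its underside (bench height), z up. The same after a half turn
- vial: small amber glass vial with a white cap standing loose among the boxes and trays, 28 mm diameter, 60 mm tall; origin at the centre of its underside

How it is judged (in metres and radians):
At the end, for the whole second after the job is handed in: Each box stands at rest on the floor of the tray of its colour: centres within 13 mm, underside 1 to 8 mm above the tray's (floor at 4), tilt under 0.08 rad, sides parallel to the tray's within 0.26 rad either way round; the vial upright within 0.2 rad (horizontal distance between box_blue and tray_blue below 0.013 m and z of box_blue in the frame of tray_blue between 0.001 and 0.008 m and angle between each of box_blue, box_yellow, box_red, box_green's own z axis and vertical below 0.08 rad and angle between the x axis of box_blue and the x axis of tray_blue, either way round below 0.26 rad and linear speed of each of box_blue, box_yellow, box_red, box_green below 0.02 m/s and angular speed of each of box_blue, box_yellow, box_red, box_green below 0.15 rad/s and horizontal distance between box_yellow and tray_yellow below 0.013 m and z of box_yellow in the frame of tray_yellow between 0.001 and 0.008 m and angle between the x axis of box_yellow and the x axis of tray_yellow, either way round below 0.26 rad and horizontal distance between box_red and tray_red below 0.013 m and z of box_red in the frame of tray_red between 0.001 and 0.008 m and angle between the x axis of box_red and the x axis of tray_red, either way round below 0.26 rad and horizontal distance between box_green and tray_green below 0.013 m and z of box_green in the frame of tray_green between 0.001 and 0.008 m and angle between the x axis of box_green and the x axis of tray_green, either way round below 0.26 rad and angle between vial's own z axis and vertical below 0.2 rad); the robot touches nothing.
It fails at once if the blue tip box is tipped by more than 0.6 rad (tips spill) (angle between box_blue's own z axis and vertical above 0.6 rad).
It fails at once if the yellow tip box is tipped by more than 0.6 rad (tips spill) (angle between box_yellow's own z axis and vertical above 0.6 rad).
It fails at once if the red tip box is tipped by more than 0.6 rad (tips spill) (angle between box_red's own z axis and vertical above 0.6 rad).
It fails at once if the green tip box is tipped by more than 0.6 rad (tips spill) (angle between box_green's own z axis and vertical above 0.6 rad).
It fails at once if the amber vial is knocked over (tilt over 0.5 rad) or pushed more than 40 mm from its place (angle between vial's own z axis and vertical above 0.5 rad or distance of vial from where it was at the start of the episode above 0.04 m).
It also fails if it takes over 120 s, if anything falls off the work surface, if the arm or the gripper's body presses on something with over 40 N, if the wrist force passes 120 N, or if a joint passes its speed limit or range.

ROBOT

A 6-joint arm with a two-finger parallel gripper is mounted at the origin on the work surface. World frame = base frame: x ahead of the robot, y to its left, z up, the work surface at z = 0. Lengths are in m, angles in degrees, forces in N, time in s.
With the tool pointing down it reaches from about 0.25 to 0.725 m from the base axis. Payload 9.7 kg.
Tool frame: the origin (TCP) lies on the centre line of the jaws, within the pads' length; the fingertips stand 19 mm ahead of it and the grasp point (between the pads) is the TCP; z points along the fingers, y is the direction in which the jaws open and shut (so a half turn about z gives the same grasp; the last joint's range is limited). The gripper opens to 85 mm and grips with 20 to 120 N. Pads are 22 mm wide; open, the fingers measure 114 mm over their backs; the gripper's body (76 mm by 85 mm) begins 54 mm behind the grasp point. The pads swing forward as they close: fully open they stand 13 mm farther back than shut.
Start: joints at [-67.093, 4.979, 10.078, 95.1, 0, 90], TCP at [0.214, -0.507, 0.224] pointing down, gripper open.
Joint ranges: [-179.16, 179.16], [-48.56, 103.87], [-65.8, 70.77], [-126.05, 130.52], [-82.76, 87.17], [-180, 180]. Speed limits (degrees/s): [127.2, 127.2, 147.25, 180, 180, 180].

INTERFACE

Orientations are given as [roll, pitch, yaw] about the fixed x, y, z axes, in that order (R = Rz(yaw) Ry(pitch) Rx(roll)).
In Python, from workcell import bot gives the robot as it stands.
- The arm moves only by the tool servo_tool, never from a script. Its argument "motion" is a list that holds one entry, the list of rows, each a list of 6 numbers: the shift along the tool's x, y, z in mm, then the turn, a rotation vector about the tool's x, y, z in rad. A call has 1 to 5 rows; each row shifts and turns the commanded pose from where the row before left it, along the tool's axes as they then stand; what a row does not reach is not made up. A row lasts 1/10 s, in which the tool goes at most 50 mm and 8.59 degrees, less where a joint would pass 70% of its speed; a pose out of reach is approached as far as the arm can. A call is refused whole if a number of a shift passes 50 or a number of a turn 0.15, either way. A call with a gripper value outside its range is refused whole. "gripper" is the finger opening in mm, from 0 to 85.4, set as the call begins (left out, the last holds). The fingers move at their own pace and stop on an object; "newtons" is the grip in N (left out, the last holds). Time passes only in rows, so rows that do not move let the fingers close. It gives the time, the measured TCP pose, the force and the opening at its end, in the units of the state.
- bot.get_obs(): the state, without advancing time (a new reading comes with each control period).
- bot.camera(name): name is "scene" or "top"; returns a dict with "color" (384x512x3 uint8, red, green, blue), "fx", "fy", "cx", "cy" (pixels), "k1" (the pictures are not rectified: a ray, as slopes to the right and down, at radius r is drawn at 1 + k1 r^2 times it, then the intrinsics apply), "R" (3x3) and "t" (3): a world point X has camera coordinates R X + t. Camera axes: x right, y down, z forward; pixel columns grow to the right and rows downward; lengths in m; the calibration is good to about 2 mm. A picture is of the moment at which its call begins. There is no depth.
- bot.job_done(): hands the job in, once; it reports no verdict.
Trained networks look in a picture, given as the dict that the camera call returned (one of the last four; its "shot" number tells which), for a name from the list of things; names that differ only in an ending like _2 or _b are one class to them, and where a whole thing is asked for, a point or a joint stands for the part that bears it (a point fixed in the world has none). Each returns a list of dicts, best first, with "confidence" (0 to 1); they miss things now and then, are a little off and sometimes report something else, mostly with a low value. They report only what shows in the picture. A call takes as long as a camera call.
- bot.look_for(picture, label): "rect" ([left, top, width, height] in pixels, round what is visible of it).
The state is a dict: "time": time; "q": joint angles; "qd": joint speeds; "joint_efforts": joint torques, N m; "ee_pos": TCP position; "tcp_rot": TCP orientation; "wrist_force": force on the tool from outside, world axes, zero at the start; "torque": the same for the moment, N m; "opening": finger opening in m.
Only numpy, scipy, OpenCV 4.12 (cv2) and the standard library are available. Lean on these libraries where they do the work, as an engineer would, in place of code of your own. Each camera call takes 0.05 s, during which the arm holds its last target.

## Working session

There is one attempt and no reset: what is moved stays moved. The work goes in short steps, Python scripts to look and compute and a tool call to move; the robot and the scene stay as the last step left them, time stands still between calls to the robot, and variables do not carry over. Pictures are saved under pics/ and viewed, and the job is handed in when it is done.

Besides the shell and the picture viewer there is one more tool, called after "Request:" as name([rows], argument=value, ...), one row to a line, values as JSON. servo_tool: Moves the arm, as the interface text tells. Its arguments: {"type":"object","properties":{"motion":{"type":"array","items":{"type":"array","items":{"type":"array","items":{"type":"number"}}}},"gripper":{"type":"number"},"newtons":{"type":"number"}},"required":["motion"]}

```bash
mkdir -p pics; ls; cat > h.py <<'E'
import numpy as np,cv2
from workcell import bot
def save(p,n,s=1.5): cv2.imwrite('pics/'+n+'.png',cv2.resize(p['color'][:,:,::-1],None,fx=s,fy=s))
def K(p): return np.array([[p['fx'],0,p['cx']],[0,p['fy'],p['cy']],[0,0,1.]])
def unproj(p,uv,z):
    uv=np.array(uv,float).reshape(-1,1,2)
    d=np.array([p['k1'],0,0,0.])
    n=cv2.undistortPoints(uv,K(p),d).reshape(-1,2)
    R=np.array(p['R']);t=np.array(p['t']);C=-R.T@t
    D=np.c_[n,np.ones(len(n))]@R
    return C+D*((z-C[2])/D[:,2])[:,None]
def proj(p,X):
    return cv2.projectPoints(np.array(X,float).reshape(-1,1,3),cv2.Rodrigues(np.array(p['R']))[0],np.array(p['t'],float),K(p),np.array([p['k1'],0,0,0.]))[0].reshape(-1,2)
E
python3 - <<'E'
from h import *
o=bot.get_obs();print(o)
for n in ['top','scene']:
    p=bot.camera(n);save(p,n+'0');print(n,p['fx'],p['k1'],-np.array(p['R']).T@p['t'],p['R'])
    for l in ['box_blue','tray_blue','box_yellow','tray_yellow','box_red','tray_red','box_green','tray_green','vial']:
        print(l,[(np.round(r['rect']),round(r['confidence'],2)) for r in bot.look_for(p,l)[:2]])
E
```

```text
pics
{'time': 0.0, 'q': array([-6.70929936e+01,  5.01295463e+00,  1.00330417e+01,  9.50998080e+01,
       -7.93238023e-04,  9.00017196e+01]), 'qd': array([-0.00796046, -0.02249969, -0.04290438,  0.02157685,  0.02362247,
       -0.05828426]), 'joint_efforts': array([ 1.53501340e-03, -5.20387495e+01,  4.64803290e+01,  1.62688340e-02,
        9.15648366e-05,  8.68364282e-06]), 'ee_pos': array([ 0.21398014, -0.50639956,  0.22355264]), 'tcp_rot': array([-1.79920279e+02,  7.95629864e-04,  2.29052879e+01]), 'wrist_force': array([0.37831641, 0.18922126, 0.67135554]), 'torque': array([-0.0175976 , -0.05810818,  0.02460972]), 'opening': 0.08556356829138419}
top 381.773956754372 -0.11763842944787879 [ 0.3022795  -0.01124442  1.03098394] [[ 9.01287471e-02 -9.95929625e-01  9.95032427e-04]
 [-9.73507414e-01 -8.83103256e-02 -2.10913729e-01]
 [ 2.10143103e-01  1.80407187e-02 -9.77504173e-01]]
box_blue [(array([205., 127.,  36.,  32.]), 0.85)]
tray_blue [(array([118., 211.,  53.,  40.]), 0.56)]
box_yellow [(array([278., 214.,  32.,  23.]), 0.77)]
tray_yellow [(array([284., 138.,  43.,  28.]), 0.94)]

[... 255 characters left out ...]
e 483.9641696249283 0.011553061340522235 [ 1.17321966 -0.31173838  0.85484079] [[ 0.44486003  0.89543631  0.01712812]
 [ 0.67755719 -0.32398622 -0.66026448]
 [-0.58567552  0.30533056 -0.75083782]]
box_blue [(array([301., 203.,  42.,  36.]), 0.55)]
tray_blue [(array([305., 119.,  51.,  24.]), 0.82)]
box_yellow [(array([167., 169.,  45.,  41.]), 0.95)]
tray_yellow [(array([190., 240.,  70.,  58.]), 0.83)]
box_red [(array([ 84., 182.,  46.,  47.]), 0.87), (array([190., 243.,  65.,  56.]), 0.31)]
tray_red [(array([246., 146.,  51.,  32.]), 0.65)]
box_green [(array([106., 244.,  46.,  40.]), 0.77)]
tray_green [(array([346., 164.,  56.,  32.]), 0.67)]
vial [(array([242., 192.,  13.,  24.]), 0.82)]
```

View pics/top0.png

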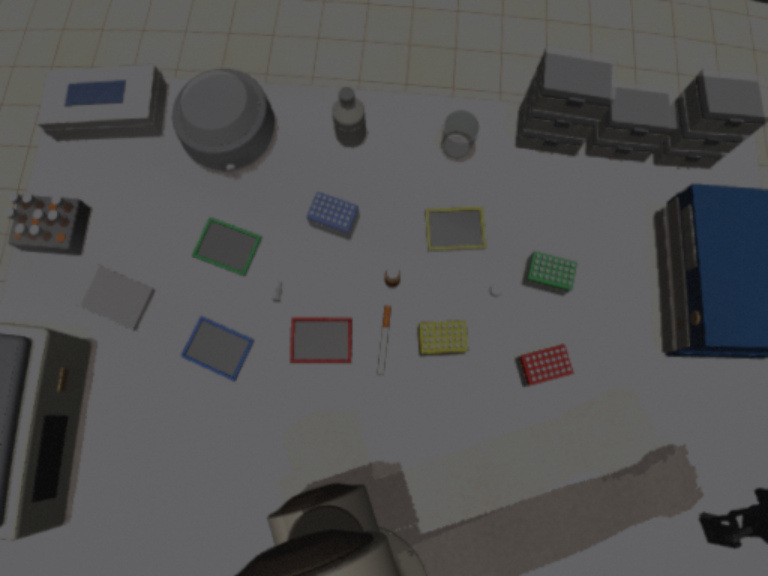

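View pics/scene0.png

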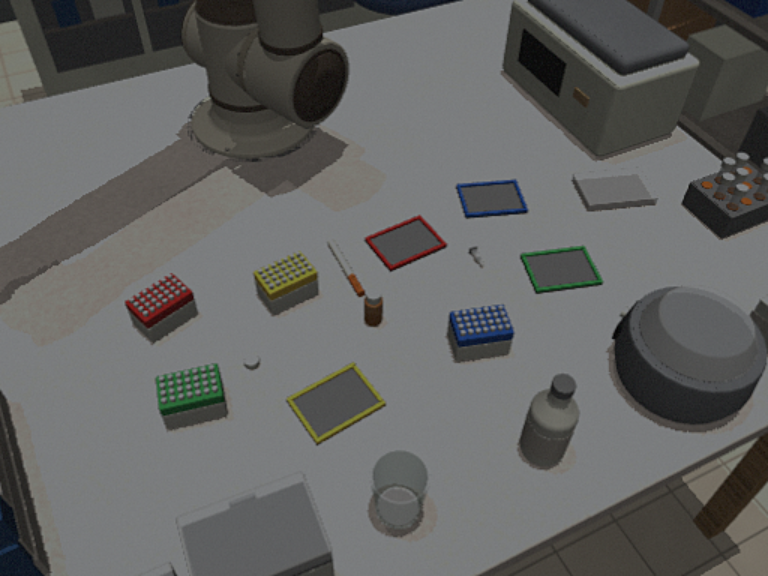

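```bash
cat > fit.py <<'E'
from h import *
from scipy.optimize import minimize
HUE={'blue':(108,128),'yellow':(24,36),'red':(0,8),'green':(50,80)}
def mask(p,c,rect,up=4):
    l,t,w,h=[int(round(v)) for v in rect];m=6
    im=cv2.resize(p['color'],None,fx=up,fy=up,interpolation=cv2.INTER_CUBIC)
    hsv=cv2.cvtColor(im,cv2.COLOR_RGB2HSV).astype(int)
    H=hsv[...,0];lo,hi=HUE[c]
    ok=(H>=lo)&(H<=hi) if c!='red' else ((H<=8)|(H>=172))
    ok&=(hsv[...,1]>95)&(hsv[...,2]>25)
    M=np.zeros(ok.shape,np.uint8)
    s=np.s_[max(0,(t-m)*up):(t+h+m)*up,max(0,(l-m)*up):(l+w+m)*up]
    M[s]=ok[s]
    n,lab,st,_=cv2.connectedComponentsWithStats(cv2.morphologyEx(M,cv2.MORPH_CLOSE,np.ones((5,5))))
    k=1+np.argmax(st[1:,4]);M=(lab==k).astype(np.uint8)
    pts=cv2.findNonZero(M);hull=cv2.convexHull(pts)
    out=np.zeros_like(M);cv2.fillConvexPoly(out,hull,1);return out
def corners(x,y,a,dx,dy,z0,z1):
    c,s=np.cos(a),np.sin(a)
    return [[x+c*i*dx/2-s*j*dy/2,y+s*i*dx/2+c*j*dy/2,z] for i in(-1,1) for j in(-1,1) for z in(z0,z1)]
def render(p,C,shape,up=4):
    uv=(proj(p,C)+.5)*up-.5
    out=np.zeros(shape,np.uint8);cv2.fillConvexPoly(out,cv2.convexHull(np.round(uv*16).astype(np.int32)),1,shift=4);return out
def fit(views,color,kind,zoff=0,x0=None):
    # views: list of (pic,rect)
    dim=(.054,.082,.034+zoff,.052+zoff) if kind=='box' else (.082,.110,.0,.008)
    if kind=='tray': dim=(.082,.110,.004,.008)
    Ms=[(p,mask(p,color,r)) for p,r in views]
    p,M=Ms[0]
    ys,xs=np.nonzero(M);c=unproj(p,[[xs.mean()/4,ys.mean()/4]],dim[3]-.004)[0]
    def cost(v):
        e=0
        for p,M in Ms:
            R=render(p,corners(v[0],v[1],v[2],*dim),M.shape)
            e+=1-(R&M).sum()/max(1,(R|M).sum())
        return e/len(Ms)
    best=None
    for a in np.deg2rad(np.arange(-90,90,22.5)):
        r=minimize(cost,[c[0],c[1],a],method='Nelder-Mead',options=dict(initial_simplex=[[c[0],c[1],a],[c[0]+.006,c[1],a],[c[0],c[1]+.006,a],[c[0],c[1],a+.25]],xatol=1e-4,fatol=1e-4,maxiter=120))
        if best is None or r.fun<best.fun:best=r
    return best.x,best.fun
def look(p,l):
    r=bot.look_for(p,l);return r[0]['rect'] if r else None
E
cat > all.py <<'E'
from fit import *
T=bot.camera('top');S=bot.camera('scene')
for c in HUE:
  for k in ('box','tray'):
    l=k+'_'+c;rt,rs=look(T,l),look(S,l)
    out=[]
    for vs in ([(T,rt)],[(S,rs)],[(T,rt),(S,rs)]):
        if any(v[1] is None for v in vs): continue
        x,f=fit(vs,c,k);a=(np.rad2deg(x[2])+90)%180-90
        out.append((np.round(x[:2]*1000,1).tolist(),round(a,1),round(f,3)))
    print(l,out)
for p in(T,S):
    r=look(p,'vial')
    if r is not None: print('vial',unproj(p,[[r[0]+r[2]/2,r[1]+r[3]/2]],.03))
E
python3 all.py
```

```text
box_blue [([664.3, 107.9], np.float64(-18.0), np.float64(0.551)), ([659.7, 112.7], np.float64(-16.5), np.float64(0.096)), ([660.8, 112.3], np.float64(-18.0), np.float64(0.325))]
tray_blue [([399.3, 297.7], np.float64(-19.0), np.float64(0.033)), ([400.0, 298.3], np.float64(-18.4), np.float64(0.024)), ([399.9, 298.4], np.float64(-18.4), np.float64(0.029))]Traceback (most recent call last):
  File "all.py", line 9, in <module>
    x,f=fit(vs,c,k);a=(np.rad2deg(x[2])+90)%180-90
        ~~~^^^^^^^^
  File "fit.py", line 28, in fit
    Ms=[(p,mask(p,color,r)) for p,r in views]
           ~~~~^^^^^^^^^^^
  File "fit.py", line 15, in mask
    k=1+np.argmax(st[1:,4]);M=(lab==k).astype(np.uint8)
        ~~~~~~~~~^^^^^^^^^^
    return _wrapfunc(a, 'argmax', axis=axis, out=out, **kwds)
    return bound(*args, **kwds)
ValueError: attempt to get argmax of an empty sequence
```

```bash
python3 - <<'E'
from h import *
p=bot.camera('top')
hsv=cv2.cvtColor(p['color'],cv2.COLOR_RGB2HSV)
for n,(l,t,w,h) in dict(bb=(205,127,36,32),by=(278,214,32,23),br=(342,229,42,31),bg=(347,166,38,29),bench=(230,190,20,20),ty=(284,138,43,28)).items():
    s=hsv[t:t+h,l:l+w].reshape(-1,3).astype(int);s=s[np.argsort(-s[:,1])]
    print(n,[s[i].tolist() for i in (5,40,100,200,300,399) if i<len(s)],np.median(s,0))
E
```

```text
bb [[112, 110, 93], [112, 105, 95], [113, 99, 95], [113, 86, 92], [113, 74, 83], [114, 57, 90]] [114.  22.  93.]
by [[28, 158, 89], [29, 148, 95], [29, 142, 72], [30, 129, 93], [30, 116, 97], [29, 100, 92]] [ 29. 105.  95.]
br [[1, 192, 85], [0, 180, 92], [1, 169, 95], [1, 154, 96], [1, 132, 85], [2, 104, 88]] [30. 27. 95.]
bg [[66, 133, 86], [66, 124, 80], [65, 113, 63], [67, 96, 82], [65, 81, 72], [66, 65, 74]] [66. 30. 86.]
bench [[130, 8, 100], [130, 8, 100], [120, 5, 100], [120, 5, 99], [120, 5, 98], [120, 3, 99]] [120.   5.  99.]
ty [[29, 123, 89], [30, 108, 97], [30, 98, 94], [21, 80, 73], [28, 46, 89], [24, 14, 91]] [29.  7. 75.]
```

Saturation threshold about half the colour's peak, all sizeable parts combined.

```bash
python3 - <<'E'
s=open('fit.py').read()
s=s.replace("ok&=(hsv[...,1]>95)&(hsv[...,2]>25)","ok&=(hsv[...,1]>SAT[c])&(hsv[...,2]>25)")
s=s.replace("def mask","SAT=dict(blue=50,yellow=65,red=80,green=55)\ndef mask",1)
s=s.replace("k=1+np.argmax(st[1:,4]);M=(lab==k).astype(np.uint8)","M=np.isin(lab,[i for i in range(1,n) if st[i,4]>150]).astype(np.uint8)")
s=s.replace("(24,36)","(20,38)").replace("(108,128)","(105,128)")
open('fit.py','w').write(s)
E
time python3 all.py
```

```text
box_blue [([663.6, 112.2], np.float64(-16.4), np.float64(0.096)), ([660.1, 113.1], np.float64(-16.5), np.float64(0.043)), ([661.1, 112.7], np.float64(-15.9), np.float64(0.073))]
tray_blue [([399.3, 297.6], np.float64(-18.6), np.float64(0.014)), ([400.7, 298.7], np.float64(-18.5), np.float64(0.043)), ([399.6, 298.1], np.float64(-18.3), np.float64(0.033))]Traceback (most recent call last):
  File "all.py", line 9, in <module>
    x,f=fit(vs,c,k);a=(np.rad2deg(x[2])+90)%180-90
        ~~~^^^^^^^^
  File "fit.py", line 29, in fit
    Ms=[(p,mask(p,color,r)) for p,r in views]
           ~~~~^^^^^^^^^^^
  File "fit.py", line 17, in mask
    pts=cv2.findNonZero(M);hull=cv2.convexHull(pts)
                                ~~~~~~~~~~~~~~^^^^^
cv2.error: OpenCV(4.12.0) /io/opencv/modules/imgproc/src/convhull.cpp:143: error: (-215:Assertion failed) total >= 0 && (depth == CV_32F || depth == CV_32S) in function 'convexHull'


real	0m46.431s
user	0m40.146s
sys	0m2.012s
```

```bash
python3 - <<'E'
s=open('fit.py').read()
s=s.replace("np.arange(-90,90,22.5)","(-60,0,60)")
open('fit.py','w').write(s)
E
cat > all.py <<'E'
from fit import *
import sys
T=bot.camera('top');S=bot.camera('scene')
RT=dict(box_blue=[205,127,36,32],tray_blue=[118,211,53,40],box_yellow=[278,214,32,23],tray_yellow=[284,138,43,28],box_red=[342,229,42,31],tray_red=[194,210,41,31],box_green=[347,166,38,29],tray_green=[129,146,45,38])
RS=dict(box_blue=[301,203,42,36],tray_blue=[305,119,51,24],box_yellow=[167,169,45,41],tray_yellow=[190,240,70,58],box_red=[84,182,46,47],tray_red=[246,146,51,32],box_green=[106,244,46,40],tray_green=[346,164,56,32])
for c in HUE:
  for k in ('box','tray'):
    l=k+'_'+c;out=[]
    for vs in ([(T,RT[l])],[(S,RS[l])]):
        x,f=fit(vs,c,k);a=(np.rad2deg(x[2])+90)%180-90
        out.append((np.round(x[:2]*1000,1).tolist(),float(round(a,1)),float(round(f,3))))
    print(l,out)
for p in(T,S):
    for r in bot.look_for(p,'vial')[:2]:
        r=r['rect'];print('vial',unproj(p,[[r[0]+r[2]/2,r[1]+r[3]/2]],.03))
print(bot.get_obs()['time'])
E
time python3 all.py
```

```text
box_blue [([664.2, 111.8], -14.4, 0.094), ([660.3, 113.0], -14.9, 0.043)]
tray_blue [([399.3, 297.8], -18.6, 0.014), ([401.2, 298.6], -18.0, 0.045)]
box_yellow [([450.4, -104.5], 7.9, 0.019), ([449.9, -104.0], 7.0, 0.037)]
tray_yellow [([665.4, -118.0], 7.5, 0.023), ([665.2, -117.3], 8.2, 0.018)]
box_red [([418.4, -288.1], 19.2, 0.041), ([416.7, -286.4], 18.8, 0.058)]
tray_red [([431.8, 110.5], 5.5, 0.015), ([432.1, 111.3], 4.9, 0.02)]
box_green [([587.7, -294.2], -11.5, 0.089), ([585.2, -291.3], -9.3, 0.044)]
tray_green [([592.4, 308.8], -15.6, 0.008), ([593.3, 309.1], -15.6, 0.022)]
vial [[ 0.55595961 -0.00732748  0.03      ]]
2.05
real	0m32.928s
user	0m27.154s
sys	0m2.296s
```

```bash
cat > plan.py <<'E'
import sys
from h import *
from scipy.spatial.transform import Rotation as Ro
x,y,z,yaw,step=map(float,sys.argv[1:6])
o=bot.get_obs();p=np.array(o['ee_pos'])*1000;R=Ro.from_euler('xyz',o['tcp_rot'],degrees=True)
G=Ro.from_euler('xyz',[180,0,yaw],degrees=True)
rv=(R.inv()*G).as_rotvec()
d=np.array([x,y,z])-p
N=max(1,int(np.ceil(max(np.linalg.norm(d)/step,np.abs(rv).max()/.14))))
print('t',round(o['time'],2),'pos',p.round(1),o['tcp_rot'].round(2),'open',round(o['opening']*1000,1),'F',o['wrist_force'].round(1),'d',d.round(1),'rv',rv.round(3),'q',o['q'].round(0),'N',N)
for k in range(N):
    s=R.inv().apply(d/N);print([round(float(v),0 if N>1 else 1) for v in s]+[round(float(v),3) for v in rv/N],end=', ')
    R=R*Ro.from_rotvec(rv/N)
print()
E
python3 plan.py 417.5 -287 150 109 48; python3 - <<'E'
from h import *
p=bot.camera('top');print(unproj(p,[[307,100]],0))
E
```

```text
t 2.05 pos [ 214.1 -506.6  224.3] [-180.      0.     22.91] open 85.2 F [-0.4  0.1 -0.6] d [203.4 219.6 -74.3] rv [-0.    -0.    -1.503] q [-67.   5.  10.  95.  -0.  90.] N 11
[25.0, -11.0, 7.0, -0.0, -0.0, -0.137], [26.0, -8.0, 7.0, -0.0, -0.0, -0.137], [27.0, -4.0, 7.0, -0.0, -0.0, -0.137], [27.0, -0.0, 7.0, -0.0, -0.0, -0.137], [27.0, 3.0, 7.0, -0.0, -0.0, -0.137], [26.0, 7.0, 7.0, -0.0, -0.0, -0.137], [25.0, 10.0, 7.0, -0.0, -0.0, -0.137], [23.0, 14.0, 7.0, -0.0, -0.0, -0.137], [21.0, 17.0, 7.0, -0.0, -0.0, -0.137], [19.0, 20.0, 7.0, -0.0, -0.0, -0.137], [16.0, 22.0, 7.0, -0.0, -0.0, -0.137], 
[[ 0.82984344 -0.12038799  0.        ]]
```

Request:
servo_tool([
  [[25,-11,7,0,0,-0.137],[26,-8,7,0,0,-0.137],[27,-4,7,0,0,-0.137],[27,0,7,0,0,-0.137],[27,3,7,0,0,-0.137]],
], gripper=85, newtons=50)

```text
time: 2.6
ee_pos: [0.3071, -0.4061, 0.189]
tcp_rot: [180.0, 0.0, 62.5]
wrist_force: [0.1, -1.1, -0.3]
opening: 0.0851
```

Request:
servo_tool([
  [[26,7,7,0,0,-0.137],[25,10,7,0,0,-0.137],[23,14,7,0,0,-0.137],[21,17,7,0,0,-0.137],[19,20,7,0,0,-0.137]],
])

```text
time: 3.1
ee_pos: [0.3993, -0.3068, 0.1541]
tcp_rot: [180.0, 0.0, 101.7]
wrist_force: [-0.7, 0.0, -0.4]
opening: 0.0853
```

Request:
servo_tool([
  [[16,22,7,0,0,-0.137],[0,0,0,0,0,0],[0,0,0,0,0,0]],
])

```text
time: 3.4
ee_pos: [0.4171, -0.2873, 0.1472]
tcp_rot: [-180.0, -0.0, 109.2]
wrist_force: [0.1, -0.5, -0.1]
opening: 0.0849
```

```bash
python3 plan.py 417.5 -287 150 109 48;python3 plan.py 417.5 -287 36 109 48
```

```text
t 3.4 pos [ 417.1 -287.3  147.2] [-1.7998e+02 -1.0000e-02  1.0924e+02] open 84.9 F [ 0.1 -0.5 -0.1] d [0.4 0.3 2.8] rv [-0.    -0.     0.004] q [-35.  -2.  -5.  86.  -0.  36.] N 1
[0.1, 0.5, -2.8, -0.0, -0.0, 0.004], 
t 3.4 pos [ 417.1 -287.3  147.2] [-1.7998e+02 -1.0000e-02  1.0924e+02] open 84.9 F [ 0.1 -0.5 -0.1] d [   0.4    0.3 -111.2] rv [-0.    -0.     0.004] q [-35.  -2.  -5.  86.  -0.  36.] N 3
[0.0, 0.0, 37.0, -0.0, -0.0, 0.001], [0.0, 0.0, 37.0, -0.0, -0.0, 0.001], [0.0, 0.0, 37.0, -0.0, -0.0, 0.001],
```

Request:
servo_tool([
  [[0,0,30,0,0,0],[0,0,30,0,0,0],[0,0,30,0,0,0],[0,0,21,0,0,0],[0,0,0,0,0,0]],
])

```text
time: 3.9
ee_pos: [0.415, -0.2874, 0.0338]
tcp_rot: [-179.8, -0.2, 109.1]
wrist_force: [0.6, -0.3, 0.2]
opening: 0.0851
```

Request:
servo_tool([
  [[0,0,0,0,0,0],[0,0,0,0,0,0],[0,0,0,0,0,0],[0,0,0,0,0,0],[0,0,0,0,0,0]],
], gripper=45, newtons=40)

```text
time: 4.4
ee_pos: [0.4176, -0.2885, 0.0385]
tcp_rot: [179.9, 0.2, 109.2]
wrist_force: [-2.1, -0.0, 7.1]
opening: 0.0521
```

Request:
servo_tool([
  [[0,0,0,0,0,0],[0,0,0,0,0,0],[0,0,0,0,0,0]],
])

```text
time: 4.7
ee_pos: [0.4176, -0.2885, 0.0385]
tcp_rot: [179.9, 0.2, 109.2]
wrist_force: [-2.6, -0.9, 5.9]
opening: 0.0519
```

Request:
servo_tool([
  [[0,0,-10,0,0,0],[0,0,-20,0,0,0],[0,0,-20,0,0,0],[0,0,-10,0,0,0],[0,0,0,0,0,0]],
])

```text
time: 5.2
ee_pos: [0.4179, -0.2882, 0.0984]
tcp_rot: [179.9, 0.2, 109.2]
wrist_force: [0.4, -0.2, -1.6]
opening: 0.0519
```

```bash
python3 - <<'E'
from h import *
p=bot.camera('scene');cv2.imwrite('pics/s1.png',cv2.resize(p['color'][100:350,20:360,::-1],None,fx=2.3,fy=2.3))
E
python3 plan.py 432 111 150 95.2 40
```

```text
t 5.25 pos [ 417.4 -287.9   97. ] [1.7995e+02 7.0000e-02 1.0925e+02] open 51.9 F [-0.7  1.  -1.7] d [ 14.6 398.9  53. ] rv [0.001 0.001 0.245] q [-35.  -2. -11.  81.   0.  36.] N 11
[34.0, 13.0, -5.0, 0.0, 0.0, 0.022], [34.0, 12.0, -5.0, 0.0, 0.0, 0.022], [34.0, 12.0, -5.0, 0.0, 0.0, 0.022], [35.0, 11.0, -5.0, 0.0, 0.0, 0.022], [35.0, 10.0, -5.0, 0.0, 0.0, 0.022], [35.0, 9.0, -5.0, 0.0, 0.0, 0.022], [35.0, 9.0, -5.0, 0.0, 0.0, 0.022], [35.0, 8.0, -5.0, 0.0, 0.0, 0.022], [36.0, 7.0, -5.0, 0.0, 0.0, 0.022], [36.0, 6.0, -5.0, 0.0, 0.0, 0.022], [36.0, 5.0, -5.0, 0.0, 0.0, 0.022],
```

View pics/s1.png

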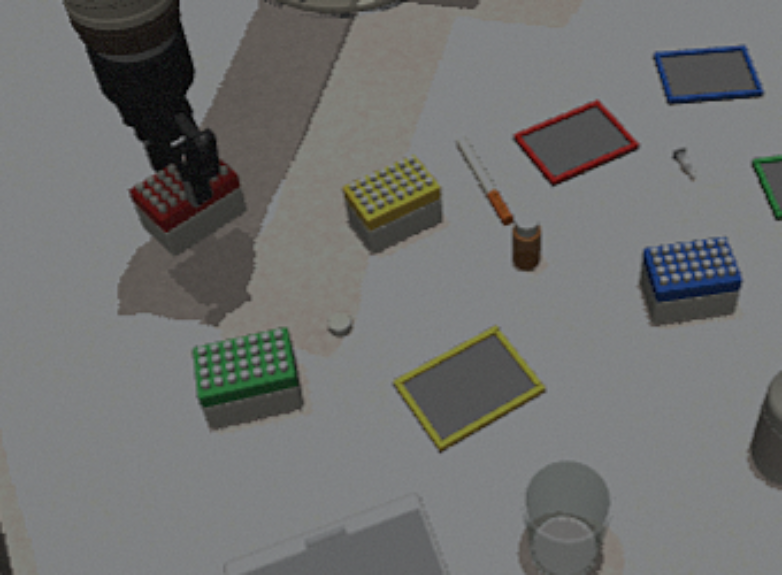

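Red box is lifted level in the gripper; its path passes the yellow box, so I raise first.

Request:
servo_tool([
  [[0,0,-30,0,0,0],[15,6,-30,0,0,0.022],[30,12,0,0,0,0.022],[35,12,0,0,0,0.022],[38,11,0,0,0,0.022]],
])

```text
time: 5.75
ee_pos: [0.4214, -0.1617, 0.1553]
tcp_rot: [-179.9, -0.0, 104.1]
wrist_force: [1.4, -0.0, -1.0]
opening: 0.052
```

Request:
servo_tool([
  [[38,10,0,0,0,0.03],[38,9,0,0,0,0.03],[38,9,0,0,0,0.03],[38,8,0,0,0,0.02],[38,7,0,0,0,0.02]],
])

```text
time: 6.25
ee_pos: [0.4275, 0.0336, 0.1553]
tcp_rot: [-179.9, -0.0, 96.7]
wrist_force: [1.0, 0.1, -1.7]
opening: 0.0521
```

```bash
python3 plan.py 432 111 150 95.2 40
```

```text
t 6.25 pos [427.5  33.6 155.3] [-179.94   -0.     96.71] open 52.1 F [ 1.   0.1 -1.7] d [ 4.5 77.4 -5.3] rv [-0.001 -0.     0.026] q [  4. -12. -14.  88.  -0.  88.] N 2
[38.0, 7.0, 3.0, -0.001, -0.0, 0.013], [38.0, 6.0, 3.0, -0.001, -0.0, 0.013],
```

Request:
servo_tool([
  [[38,7,3,0,0,0.013],[30,5,3,0,0,0.01],[9,1,10,0,0,0.003],[0,0,20,0,0,0],[0,0,0,0,0,0]],
])

```text
time: 6.75
ee_pos: [0.4308, 0.1095, 0.117]
tcp_rot: [-179.7, 0.1, 95.3]
wrist_force: [-0.5, -0.6, -2.0]
opening: 0.0523
```

Request:
servo_tool([
  [[0,0,0,0,0,0],[0,0,0,0,0,0]],
])

```text
time: 6.95
ee_pos: [0.4327, 0.1095, 0.1209]
tcp_rot: [180.0, -0.0, 95.2]
wrist_force: [-0.3, 0.3, -1.8]
opening: 0.0519
```

```bash
python3 plan.py 432 111 50 95.2 40
```

```text
t 6.95 pos [432.7 109.5 120.9] [179.97  -0.    95.22] open 51.9 F [-0.3  0.3 -1.8] d [ -0.7   1.5 -70.9] rv [ 0.001 -0.     0.   ] q [ 14. -10. -16.  84.  -0.  99.] N 2
[1.0, -0.0, 35.0, 0.0, -0.0, 0.0], [1.0, -0.0, 35.0, 0.0, -0.0, 0.0],
```

Request:
servo_tool([
  [[1,0,25,0,0,0],[0,-1,25,0,0,0],[0,0,18,0,0,0],[0,0,5,0,0,0],[0,0,0,0,0,0]],
])

```text
time: 7.45
ee_pos: [0.4314, 0.1106, 0.0475]
tcp_rot: [-180.0, 0.0, 95.2]
wrist_force: [-0.2, 0.7, -0.3]
opening: 0.0517
```

Request:
servo_tool([
  [[0,0,2,0,0,0],[0,0,2,0,0,0],[0,0,1,0,0,0],[0,0,0,0,0,0],[0,0,0,0,0,0]],
])

```text
time: 7.95
ee_pos: [0.4317, 0.111, 0.0426]
tcp_rot: [180.0, -0.0, 95.3]
wrist_force: [0.5, -0.3, 0.1]
opening: 0.0516
```

Request:
servo_tool([
  [[0,0,1,0,0,0],[0,0,1,0,0,0],[0,0,0,0,0,0]],
])

```text
time: 8.25
ee_pos: [0.4317, 0.111, 0.0424]
tcp_rot: [179.9, -0.0, 95.3]
wrist_force: [-7.4, -1.8, 19.4]
opening: 0.0522
```

```bash
python3 - <<'E'
from h import *
p=bot.camera('scene');cv2.imwrite('pics/s2.png',cv2.resize(p['color'][80:260,160:420,::-1],None,fx=3,fy=3))
print(bot.get_obs()['wrist_force'],bot.get_obs()['ee_pos'])
E
```

```text
[-7.57011505 -1.55295908 18.82488682] [0.43171161 0.11098268 0.04241626]
```

View pics/s2.png

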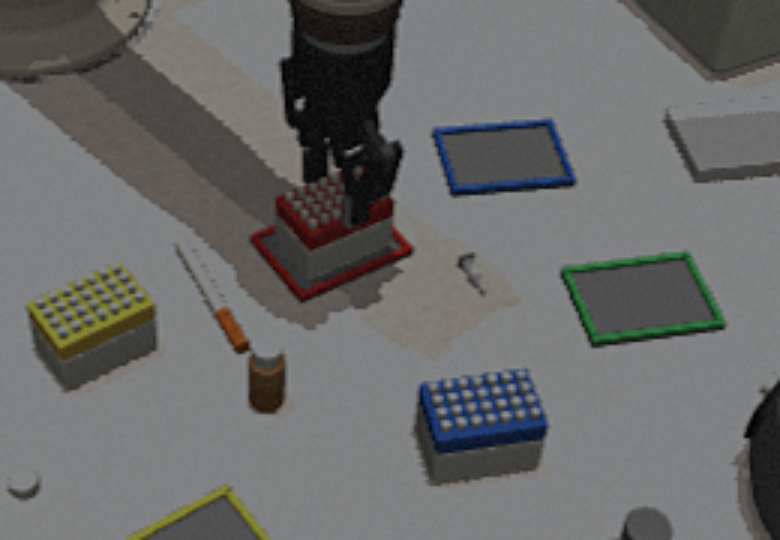

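The red box stands inside its tray rim, floor contact at TCP 42.5 mm. Release.

Request:
servo_tool([
  [[0,0,-1,0,0,0],[0,0,-1,0,0,0],[0,0,0,0,0,0]],
])

```text
time: 8.6
ee_pos: [0.4315, 0.111, 0.0426]
tcp_rot: [180.0, -0.0, 95.3]
wrist_force: [-1.3, 1.2, 4.6]
opening: 0.0517
```

Request:
servo_tool([
  [[0,0,0,0,0,0],[0,0,0,0,0,0],[0,0,0,0,0,0],[0,0,0,0,0,0],[0,0,0,0,0,0]],
], gripper=85)

```text
time: 9.1
ee_pos: [0.4314, 0.1109, 0.0422]
tcp_rot: [-180.0, 0.0, 95.3]
wrist_force: [-0.2, -1.2, -0.1]
opening: 0.0848
```

Request:
servo_tool([
  [[0,0,-10,0,0,0],[0,0,-25,0,0,0],[0,0,-30,0,0,0],[0,0,-45,0,0,0],[0,0,0,0,0,0]],
])

```text
time: 9.6
ee_pos: [0.4336, 0.1114, 0.1586]
tcp_rot: [179.5, -0.1, 95.3]
wrist_force: [-0.7, -0.3, 0.1]
opening: 0.0853
```

```bash
python3 plan.py 450 -104.3 150 97.5 48
```

```text
t 9.6 pos [433.6 111.4 158.6] [ 1.7952e+02 -8.0000e-02  9.5270e+01] open 85.3 F [-0.7 -0.3  0.1] d [  16.4 -215.7   -8.6] rv [ 0.008 -0.001 -0.039] q [ 14. -10. -12.  88.   0.  99.] N 5
[-43.0, -1.0, 2.0, 0.002, -0.0, -0.008], [-43.0, -1.0, 2.0, 0.002, -0.0, -0.008], [-43.0, -1.0, 2.0, 0.002, -0.0, -0.008], [-43.0, -2.0, 2.0, 0.002, -0.0, -0.008], [-43.0, -2.0, 2.0, 0.002, -0.0, -0.008],
```

Request:
servo_tool([
  [[-43,-1,0,0,0,-0.008],[-43,-1,0,0,0,-0.008],[-43,-1,0,0,0,-0.008],[-43,-2,0,0,0,-0.008],[-43,-1,0,0,0,-0.008]],
])

```text
time: 10.1
ee_pos: [0.4485, -0.1053, 0.153]
tcp_rot: [179.9, 0.0, 97.6]
wrist_force: [-0.0, 0.2, 1.0]
opening: 0.085
```

Request:
servo_tool([
  [[0,0,0,0,0,0],[0,0,0,0,0,0],[0,0,0,0,0,0]],
])

```text
time: 10.4
ee_pos: [0.4486, -0.1029, 0.1525]
tcp_rot: [180.0, -0.0, 97.6]
wrist_force: [-0.3, -0.3, 0.2]
opening: 0.0851
```

```bash
python3 plan.py 450 -104.3 37 97.5 48
```

```text
t 10.4 pos [ 448.6 -102.9  152.5] [ 1.7999e+02 -1.0000e-02  9.7580e+01] open 85.1 F [-0.3 -0.3  0.2] d [   1.4   -1.4 -115.5] rv [ 0.    -0.     0.001] q [-13.  -8. -11.  87.   0.  69.] N 3
[-1.0, 0.0, 38.0, 0.0, -0.0, 0.0], [-1.0, 0.0, 38.0, 0.0, -0.0, 0.0], [-1.0, 0.0, 38.0, 0.0, -0.0, 0.0],
```

Request:
servo_tool([
  [[-1,1,30,0,0,0],[-1,0,35,0,0,0],[0,0,30,0,0,0],[0,0,20,0,0,0],[0,0,0,0,0,0]],
])

```text
time: 10.9
ee_pos: [0.4482, -0.1036, 0.0348]
tcp_rot: [-179.8, -0.1, 97.7]
wrist_force: [-0.9, 0.3, -0.3]
opening: 0.085
```

Request:
servo_tool([
  [[0,0,0,0,0,0],[0,0,0,0,0,0],[0,0,0,0,0,0],[0,0,0,0,0,0],[0,0,0,0,0,0]],
], gripper=45)

```text
time: 11.4
ee_pos: [0.4509, -0.1052, 0.0394]
tcp_rot: [179.8, 0.0, 97.6]
wrist_force: [-2.0, 3.1, 7.2]
opening: 0.0516
```

Request:
servo_tool([
  [[0,0,0,0,0,0],[0,0,-10,0,0,0],[0,0,-25,0,0,0],[0,0,-40,0,0,0],[0,0,-40,0,0,0]],
])

```text
time: 11.9
ee_pos: [0.4495, -0.1053, 0.1545]
tcp_rot: [180.0, 0.0, 97.6]
wrist_force: [1.2, -0.2, -1.7]
opening: 0.0516
```

```bash
python3 plan.py 665.3 -117.7 150 97.8 45
```

```text
t 11.9 pos [ 449.5 -105.3  154.5] [1.800e+02 1.000e-02 9.756e+01] open 51.6 F [ 1.2 -0.2 -1.7] d [215.8 -12.4  -4.5] rv [ 0.     0.    -0.004] q [-13.  -8. -10.  88.  -0.  69.] N 5
[-8.0, 42.0, 1.0, 0.0, 0.0, -0.001], [-8.0, 42.0, 1.0, 0.0, 0.0, -0.001], [-8.0, 42.0, 1.0, 0.0, 0.0, -0.001], [-8.0, 42.0, 1.0, 0.0, 0.0, -0.001], [-8.0, 42.0, 1.0, 0.0, 0.0, -0.001],
```

Request:
servo_tool([
  [[-5,25,0,0,0,0],[-8,40,0,0,0,0],[-8,42,0,0,0,0],[-8,42,0,0,0,0],[-8,40,0,0,0,0]],
])

```text
time: 12.4
ee_pos: [0.6439, -0.1172, 0.1532]
tcp_rot: [179.9, 0.0, 97.6]
wrist_force: [-0.5, -0.1, -0.9]
opening: 0.0518
```

Request:
servo_tool([
  [[-3,20,0,0,0,0],[0,2,15,0,0,0],[0,0,20,0,0,0],[0,0,10,0,0,0],[0,0,0,0,0,0]],
])

```text
time: 12.9
ee_pos: [0.6628, -0.1171, 0.1057]
tcp_rot: [-179.8, -0.0, 97.6]
wrist_force: [0.5, -0.4, -1.3]
opening: 0.0514
```

Request:
servo_tool([
  [[0,0,0,0,0,0],[0,0,0,0,0,0]],
])

```text
time: 13.1
ee_pos: [0.6645, -0.1174, 0.1088]
tcp_rot: [179.9, 0.0, 97.6]
wrist_force: [-0.3, 0.2, -2.1]
opening: 0.0518
```

```bash
python3 plan.py 665.3 -117.7 50 97.8 45
```

```text
t 13.1 pos [ 664.5 -117.4  108.8] [1.799e+02 3.000e-02 9.756e+01] open 51.8 F [-0.3  0.2 -2.1] d [  0.8  -0.3 -58.8] rv [ 0.002  0.001 -0.004] q [-10.  21.  17.  85.  -0.  72.] N 2
[-0.0, 0.0, 29.0, 0.001, 0.0, -0.002], [-0.0, 0.0, 29.0, 0.001, 0.0, -0.002],
```

Request:
servo_tool([
  [[0,1,20,0,0,0],[0,0,22,0,0,0],[0,0,14,0,0,0],[0,0,4,0,0,0],[0,0,0,0,0,0]],
])

```text
time: 13.6
ee_pos: [0.6652, -0.1171, 0.0474]
tcp_rot: [-180.0, -0.0, 97.6]
wrist_force: [-0.3, -0.1, -1.8]
opening: 0.0517
```

Request:
servo_tool([
  [[0,0,2,0,0,0],[0,0,2,0,0,0],[0,0,1,0,0,0],[0,0,0,0,0,0]],
])

```text
time: 14.0
ee_pos: [0.6657, -0.1172, 0.0436]
tcp_rot: [179.9, 0.0, 97.6]
wrist_force: [-1.2, -0.6, 4.6]
opening: 0.0514
```

Floor contact felt (4.6 N at 43.6 mm). Release.

Request:
servo_tool([
  [[0,0,0,0,0,0],[0,0,0,0,0,0],[0,0,0,0,0,0],[0,0,0,0,0,0],[0,0,0,0,0,0]],
], gripper=85)

```text
time: 14.5
ee_pos: [0.6652, -0.1171, 0.0422]
tcp_rot: [-180.0, -0.0, 97.6]
wrist_force: [0.3, -0.1, 0.3]
opening: 0.085
```

Request:
servo_tool([
  [[0,0,-10,0,0,0],[0,0,-25,0,0,0],[0,0,-35,0,0,0],[0,0,-40,0,0,0],[0,0,0,0,0,0]],
])

```text
time: 15.0
ee_pos: [0.6673, -0.1175, 0.1598]
tcp_rot: [179.5, 0.2, 97.6]
wrist_force: [0.1, 0.1, -0.0]
opening: 0.0849
```

```bash
python3 plan.py 586 -292 150 80 45
```

```text
t 15.0 pos [ 667.3 -117.5  159.8] [1.7948e+02 1.7000e-01 9.7560e+01] open 84.9 F [ 0.1  0.1 -0. ] d [ -81.3 -174.5   -9.8] rv [0.009 0.001 0.307] q [-10.  22.  23.  91.  -0.  72.] N 5
[-32.0, -21.0, 2.0, 0.002, 0.0, 0.061], [-34.0, -19.0, 2.0, 0.002, 0.0, 0.061], [-35.0, -17.0, 2.0, 0.002, 0.0, 0.061], [-36.0, -14.0, 2.0, 0.002, 0.0, 0.061], [-37.0, -12.0, 2.0, 0.002, 0.0, 0.061],
```

Request:
servo_tool([
  [[-32,-21,0,0,0,0.061],[-34,-19,0,0,0,0.061],[-35,-17,0,0,0,0.061],[-36,-14,0,0,0,0.061],[-37,-12,0,0,0,0.061]],
])

```text
time: 15.5
ee_pos: [0.5829, -0.294, 0.1529]
tcp_rot: [180.0, 0.0, 80.0]
wrist_force: [1.4, -0.8, 0.7]
opening: 0.0849
```

Request:
servo_tool([
  [[0,0,0,0,0,0],[0,0,0,0,0,0],[0,0,0,0,0,0]],
])

```text
time: 15.8
ee_pos: [0.584, -0.292, 0.1525]
tcp_rot: [180.0, -0.0, 80.2]
wrist_force: [-0.6, -0.2, -0.1]
opening: 0.085
```

```bash
python3 plan.py 586 -292 37 80 45; python3 - <<'E'
from h import *
for n in('scene','top'):
    p=bot.camera(n);save(p,n+'3')
E
```

```text
t 15.8 pos [ 584.  -292.   152.5] [ 1.7998e+02 -1.0000e-02  8.0150e+01] open 85.0 F [-0.6 -0.2 -0.1] d [   2.    -0.  -115.5] rv [ 0.    -0.     0.003] q [-27.  19.  18.  89.   0.  73.] N 3
[0.0, 1.0, 39.0, 0.0, -0.0, 0.001], [0.0, 1.0, 39.0, 0.0, -0.0, 0.001], [0.0, 1.0, 39.0, 0.0, -0.0, 0.001],
```

View pics/scene3.png

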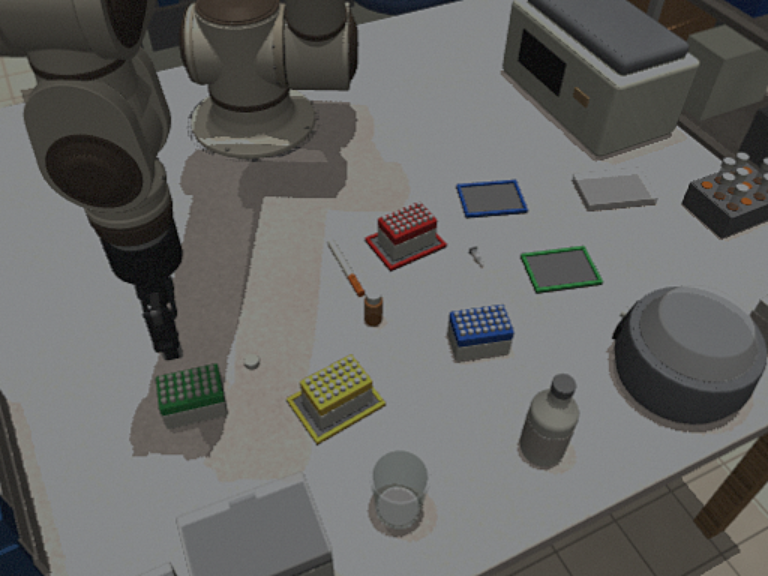

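Red (408,235) and yellow (337,395) boxes sit in their trays; vial at (373,307) untouched. Now green.

Request:
servo_tool([
  [[0,1,30,0,0,0],[0,1,35,0,0,0],[0,0,30,0,0,0],[0,0,20,0,0,0],[0,0,0,0,0,0]],
])

```text
time: 16.4
ee_pos: [0.5843, -0.2911, 0.0338]
tcp_rot: [-179.7, -0.1, 80.2]
wrist_force: [0.5, 0.5, 1.0]
opening: 0.085
```

Request:
servo_tool([
  [[0,0,0,0,0,0],[0,0,0,0,0,0],[0,0,0,0,0,0],[0,0,0,0,0,0],[0,0,0,0,0,0]],
], gripper=45)

```text
time: 16.9
ee_pos: [0.5866, -0.2932, 0.0397]
tcp_rot: [179.8, 0.0, 80.1]
wrist_force: [-1.2, 2.7, 5.9]
opening: 0.0517
```

Request:
servo_tool([
  [[0,0,0,0,0,0],[0,0,-10,0,0,0],[0,0,-25,0,0,0],[0,0,-40,0,0,0],[0,0,-40,0,0,0]],
])

```text
time: 17.4
ee_pos: [0.5852, -0.2929, 0.1543]
tcp_rot: [-180.0, 0.0, 80.1]
wrist_force: [1.0, 0.3, -1.7]
opening: 0.0516
```

```bash
python3 plan.py 593 309 153 74.4 42
```

```text
t 17.4 pos [ 585.2 -292.9  154.3] [-179.99    0.     80.09] open 51.6 F [ 1.   0.3 -1.7] d [  7.8 601.9  -1.3] rv [-0.     0.     0.099] q [-27.  19.  18.  90.  -0.  73.] N 15
[40.0, -6.0, 0.0, -0.0, 0.0, 0.007], [40.0, -7.0, 0.0, -0.0, 0.0, 0.007], [40.0, -7.0, 0.0, -0.0, 0.0, 0.007], [39.0, -7.0, 0.0, -0.0, 0.0, 0.007], [39.0, -7.0, 0.0, -0.0, 0.0, 0.007], [39.0, -8.0, 0.0, -0.0, 0.0, 0.007], [39.0, -8.0, 0.0, -0.0, 0.0, 0.007], [39.0, -8.0, 0.0, -0.0, 0.0, 0.007], [39.0, -8.0, 0.0, -0.0, 0.0, 0.007], [39.0, -9.0, 0.0, -0.0, 0.0, 0.007], [39.0, -9.0, 0.0, -0.0, 0.0, 0.007], [39.0, -9.0, 0.0, -0.0, 0.0, 0.007], [39.0, -10.0, 0.0, -0.0, 0.0, 0.007], [39.0, -10.0, 0.0, -0.0, 0.0, 0.007], [39.0, -10.0, 0.0, -0.0, 0.0, 0.007],
```

Request:
servo_tool([
  [[25,-4,0,0,0,0.007],[40,-7,0,0,0,0.007],[42,-7,0,0,0,0.007],[42,-7,0,0,0,0.007],[42,-7,0,0,0,0.007]],
])

```text
time: 17.9
ee_pos: [0.5898, -0.098, 0.1536]
tcp_rot: [179.9, 0.0, 78.0]
wrist_force: [0.5, -1.2, -1.6]
opening: 0.0513
```

Request:
servo_tool([
  [[42,-8,0,0,0,0.007],[42,-8,0,0,0,0.007],[42,-8,0,0,0,0.007],[42,-9,0,0,0,0.007],[42,-9,0,0,0,0.007]],
])

```text
time: 18.4
ee_pos: [0.5951, 0.1164, 0.1537]
tcp_rot: [179.9, -0.0, 76.1]
wrist_force: [-0.2, -0.4, -2.2]
opening: 0.0511
```

```bash
python3 plan.py 593 309 153 74.4 42
```

```text
t 18.4 pos [595.1 116.4 153.7] [ 1.7992e+02 -3.0000e-02  7.6050e+01] open 51.1 F [-0.2 -0.4 -2.2] d [ -2.1 192.6  -0.7] rv [ 0.001 -0.001  0.029] q [ 11.  12.  10.  88.  -0. 115.] N 5
[37.0, -10.0, 0.0, 0.0, -0.0, 0.006], [37.0, -10.0, 0.0, 0.0, -0.0, 0.006], [37.0, -10.0, 0.0, 0.0, -0.0, 0.006], [37.0, -10.0, 0.0, 0.0, -0.0, 0.006], [37.0, -11.0, 0.0, 0.0, -0.0, 0.006],
```

Request:
servo_tool([
  [[42,-11,0,0,0,0.006],[42,-11,0,0,0,0.006],[42,-12,0,0,0,0.006],[38,-11,0,0,0,0.006],[20,-5,0,0,0,0.006]],
])

```text
time: 18.9
ee_pos: [0.5924, 0.3086, 0.1532]
tcp_rot: [180.0, -0.1, 74.5]
wrist_force: [-0.0, -0.6, -1.9]
opening: 0.0511
```

Request:
servo_tool([
  [[0,0,15,0,0,0],[0,0,20,0,0,0],[0,0,10,0,0,0],[0,0,0,0,0,0],[0,0,0,0,0,0]],
])

```text
time: 19.4
ee_pos: [0.5931, 0.3052, 0.1083]
tcp_rot: [180.0, -0.0, 74.3]
wrist_force: [-0.6, -0.1, -1.4]
opening: 0.0511
```

```bash
python3 plan.py 593 309 47 74.4 42
```

```text
t 19.4 pos [593.1 305.2 108.3] [ 1.7997e+02 -3.0000e-02  7.4340e+01] open 51.1 F [-0.6 -0.1 -1.4] d [ -0.1   3.8 -61.3] rv [ 0.001 -0.001 -0.001] q [ 27.  20.  15.  85.   0. 133.] N 2
[2.0, -1.0, 31.0, 0.0, -0.0, -0.001], [2.0, -1.0, 31.0, 0.0, -0.0, -0.001],
```

Request:
servo_tool([
  [[3,-1,20,0,0,0],[1,0,22,0,0,0],[0,0,14,0,0,0],[0,0,4,0,0,0],[0,0,0,0,0,0]],
])

```text
time: 19.9
ee_pos: [0.5931, 0.3093, 0.0476]
tcp_rot: [-180.0, 0.0, 74.3]
wrist_force: [-0.0, 0.9, -1.0]
opening: 0.0515
```

Request:
servo_tool([
  [[0,0,2,0,0,0],[0,0,2,0,0,0],[0,0,1,0,0,0],[0,0,0,0,0,0]],
])

```text
time: 20.3
ee_pos: [0.5935, 0.3097, 0.0438]
tcp_rot: [179.9, -0.1, 74.4]
wrist_force: [-1.7, -0.6, 5.2]
opening: 0.0514
```

Request:
servo_tool([
  [[0,0,0,0,0,0],[0,0,0,0,0,0],[0,0,0,0,0,0],[0,0,0,0,0,0],[0,0,0,0,0,0]],
], gripper=85)

```text
time: 20.8
ee_pos: [0.593, 0.3094, 0.0422]
tcp_rot: [-180.0, 0.0, 74.4]
wrist_force: [0.5, 0.6, -0.1]
opening: 0.0849
```

Request:
servo_tool([
  [[0,0,-10,0,0,0],[0,0,-25,0,0,0],[0,0,-35,0,0,0],[0,0,-40,0,0,0],[0,0,0,0,0,0]],
])

```text
time: 21.3
ee_pos: [0.5949, 0.3104, 0.1598]
tcp_rot: [179.6, -0.4, 74.4]
wrist_force: [0.5, -0.1, 0.8]
opening: 0.0848
```

```bash
python3 plan.py 661 112.7 153 74.5 45
```

```text
t 21.3 pos [594.9 310.4 159.8] [179.61  -0.37  74.36] open 84.8 F [ 0.5 -0.1  0.8] d [  66.1 -197.7   -6.8] rv [ 0.007 -0.006 -0.002] q [ 28.  21.  21.  90.   0. 133.] N 5
[-35.0, 23.0, 1.0, 0.001, -0.001, -0.0], [-35.0, 23.0, 1.0, 0.001, -0.001, -0.0], [-35.0, 23.0, 1.0, 0.001, -0.001, -0.0], [-35.0, 23.0, 1.0, 0.001, -0.001, -0.0], [-35.0, 23.0, 1.0, 0.001, -0.001, -0.0],
```

Request:
servo_tool([
  [[-34,23,0,0,0,0],[-35,23,0,0,0,0],[-34,23,0,0,0,0],[-34,23,0,0,0,0],[-34,23,0,0,0,0]],
])

```text
time: 21.8
ee_pos: [0.658, 0.1122, 0.1529]
tcp_rot: [180.0, -0.0, 74.4]
wrist_force: [1.1, 0.1, -0.2]
opening: 0.085
```

Request:
servo_tool([
  [[0,0,0,0,0,0],[0,0,0,0,0,0],[0,0,0,0,0,0]],
])

```text
time: 22.1
ee_pos: [0.6575, 0.1145, 0.1525]
tcp_rot: [-180.0, -0.0, 74.4]
wrist_force: [-0.1, -0.9, 0.2]
opening: 0.085
```

```bash
python3 plan.py 661 112.7 37 74.5 45
```

```text
t 22.1 pos [657.5 114.5 152.5] [-1.800e+02 -2.000e-02  7.439e+01] open 85.0 F [-0.1 -0.9  0.2] d [   3.5   -1.8 -115.5] rv [-0.    -0.    -0.002] q [ 10.  21.  21.  90.   0. 115.] N 3
[-0.0, 1.0, 38.0, -0.0, -0.0, -0.001], [-0.0, 1.0, 38.0, -0.0, -0.0, -0.001], [-0.0, 1.0, 38.0, -0.0, -0.0, -0.001],
```

Request:
servo_tool([
  [[-1,2,30,0,0,0],[0,2,35,0,0,0],[0,0,30,0,0,0],[0,0,20,0,0,0],[0,0,0,0,0,0]],
])

```text
time: 22.6
ee_pos: [0.659, 0.113, 0.0339]
tcp_rot: [-179.7, 0.1, 74.5]
wrist_force: [-1.3, 0.6, 0.1]
opening: 0.085
```

Request:
servo_tool([
  [[0,0,0,0,0,0],[0,0,0,0,0,0],[0,0,0,0,0,0],[0,0,0,0,0,0],[0,0,0,0,0,0]],
], gripper=45)

```text
time: 23.1
ee_pos: [0.6622, 0.1124, 0.0399]
tcp_rot: [179.8, -0.1, 74.4]
wrist_force: [-1.4, 1.3, 4.8]
opening: 0.0517
```

Request:
servo_tool([
  [[0,0,0,0,0,0],[0,0,-10,0,0,0],[0,0,-25,0,0,0],[0,0,-40,0,0,0],[0,0,-40,0,0,0]],
])

```text
time: 23.6
ee_pos: [0.6609, 0.1117, 0.1545]
tcp_rot: [180.0, 0.0, 74.4]
wrist_force: [1.6, 0.8, -0.9]
opening: 0.0514
```

```bash
python3 plan.py 400 298 153 71.6 42
```

```text
t 23.6 pos [660.9 111.7 154.5] [180.     0.    74.36] open 51.4 F [ 1.6  0.8 -0.9] d [-260.9  186.3   -1.5] rv [0.    0.    0.048] q [ 10.  21.  21.  90.  -0. 115.] N 8
[14.0, -38.0, 0.0, 0.0, 0.0, 0.006], [13.0, -38.0, 0.0, 0.0, 0.0, 0.006], [13.0, -38.0, 0.0, 0.0, 0.0, 0.006], [13.0, -38.0, 0.0, 0.0, 0.0, 0.006], [13.0, -38.0, 0.0, 0.0, 0.0, 0.006], [12.0, -38.0, 0.0, 0.0, 0.0, 0.006], [12.0, -38.0, 0.0, 0.0, 0.0, 0.006], [12.0, -38.0, 0.0, 0.0, 0.0, 0.006],
```

Request:
servo_tool([
  [[9,-25,0,0,0,0.006],[14,-40,0,0,0,0.006],[14,-40,0,0,0,0.006],[14,-40,0,0,0,0.006],[13,-40,0,0,0,0.006]],
])

```text
time: 24.1
ee_pos: [0.5006, 0.2261, 0.1537]
tcp_rot: [179.9, -0.1, 72.6]
wrist_force: [-0.3, 0.5, -0.3]
opening: 0.0512
```

Request:
servo_tool([
  [[13,-42,0,0,0,0.006],[12,-38,0,0,0,0.006],[12,-30,0,0,0,0.006],[0,-8,0,0,0,0],[0,0,0,0,0,0]],
])

```text
time: 24.6
ee_pos: [0.4001, 0.2971, 0.1536]
tcp_rot: [179.9, -0.1, 71.7]
wrist_force: [1.2, 0.2, -1.6]
opening: 0.0511
```

```bash
python3 plan.py 400 298 108 71.6 42
```

```text
t 24.6 pos [400.1 297.1 153.6] [ 1.7994e+02 -8.0000e-02  7.1730e+01] open 51.1 F [ 1.2  0.2 -1.6] d [ -0.1   0.9 -45.6] rv [ 0.001 -0.001  0.002] q [ 37.  -3.  -6.  87.  -0. 145.] N 2
[0.0, -0.0, 23.0, 0.001, -0.001, 0.001], [0.0, -0.0, 23.0, 0.001, -0.001, 0.001],
```

Request:
servo_tool([
  [[0,0,15,0,0,0],[0,0,25,0,0,0],[0,0,25,0,0,0],[0,0,20,0,0,0],[0,0,10,0,0,0]],
])

```text
time: 25.1
ee_pos: [0.4006, 0.2949, 0.0544]
tcp_rot: [-179.9, 0.2, 71.5]
wrist_force: [0.3, -0.4, -1.3]
opening: 0.0511
```

Request:
servo_tool([
  [[0,0,4,0,0,0],[0,0,4,0,0,0],[0,0,2,0,0,0],[0,0,0,0,0,0],[0,0,0,0,0,0]],
])

```text
time: 25.6
ee_pos: [0.4009, 0.2967, 0.0479]
tcp_rot: [180.0, -0.0, 71.6]
wrist_force: [-0.4, -0.8, -1.7]
opening: 0.0511
```

```bash
python3 plan.py 400 298 43 71.6 42
```

```text
t 25.6 pos [400.9 296.7  47.9] [ 1.7997e+02 -4.0000e-02  7.1610e+01] open 51.1 F [-0.4 -0.8 -1.7] d [-0.9  1.3 -4.9] rv [ 0.001 -0.001  0.   ] q [ 37.  -2. -16.  75.   0. 145.] N 1
[0.9, -1.3, 4.9, 0.001, -0.001, 0.0],
```

Request:
servo_tool([
  [[1,-1,2,0,0,0],[0,0,2,0,0,0],[0,0,1,0,0,0],[0,0,0,0,0,0],[0,0,0,0,0,0]],
])

```text
time: 26.1
ee_pos: [0.4001, 0.2982, 0.0438]
tcp_rot: [180.0, -0.1, 71.6]
wrist_force: [-4.5, -1.4, 11.5]
opening: 0.0514
```

Request:
servo_tool([
  [[0,0,-0.5,0,0,0],[0,0,0,0,0,0],[0,0,0,0,0,0]],
])

```text
time: 26.4
ee_pos: [0.4001, 0.2982, 0.0439]
tcp_rot: [180.0, -0.1, 71.6]
wrist_force: [-2.4, -0.5, 6.6]
opening: 0.051
```

Request:
servo_tool([
  [[0,0,0,0,0,0],[0,0,0,0,0,0],[0,0,0,0,0,0],[0,0,0,0,0,0],[0,0,0,0,0,0]],
], gripper=85)

```text
time: 26.9
ee_pos: [0.4, 0.2977, 0.0427]
tcp_rot: [-180.0, 0.0, 71.6]
wrist_force: [-0.4, -0.1, -0.0]
opening: 0.0846
```

Request:
servo_tool([
  [[0,0,-10,0,0,0],[0,0,-25,0,0,0],[0,0,-35,0,0,0],[0,0,-40,0,0,0],[0,0,-40,0,0,0]],
])

```text
time: 27.4
ee_pos: [0.3998, 0.2976, 0.195]
tcp_rot: [180.0, -0.0, 71.6]
wrist_force: [1.2, 0.8, 0.1]
opening: 0.0852
```

```bash
python3 plan.py 270 -100 230 71.6 49
```

```text
t 27.4 pos [399.8 297.6 195. ] [ 1.7999e+02 -2.0000e-02  7.1610e+01] open 85.2 F [1.2 0.8 0.1] d [-129.8 -397.6   35. ] rv [ 0. -0.  0.] q [ 37.  -3.  -1.  92.   0. 145.] N 9
[-46.0, 0.0, -4.0, 0.0, -0.0, 0.0], [-46.0, 0.0, -4.0, 0.0, -0.0, 0.0], [-46.0, 0.0, -4.0, 0.0, -0.0, 0.0], [-46.0, 0.0, -4.0, 0.0, -0.0, 0.0], [-46.0, 0.0, -4.0, 0.0, -0.0, 0.0], [-46.0, 0.0, -4.0, 0.0, -0.0, 0.0], [-46.0, 0.0, -4.0, 0.0, -0.0, 0.0], [-46.0, 0.0, -4.0, 0.0, -0.0, 0.0], [-46.0, 0.0, -4.0, 0.0, -0.0, 0.0],
```

Move aside so the top camera sees everything, then check.

Request:
servo_tool([
  [[-40,0,-4,0,0,0],[-40,0,-4,0,0,0],[-40,0,-4,0,0,0],[-40,0,-4,0,0,0],[-40,0,-4,0,0,0]],
])

```text
time: 27.9
ee_pos: [0.3361, 0.1068, 0.2137]
tcp_rot: [179.9, -0.0, 71.6]
wrist_force: [0.4, -0.0, 0.0]
opening: 0.085
```

Request:
servo_tool([
  [[-40,0,0,0,0,0],[-40,0,0,0,0,0],[-40,0,0,0,0,0],[-40,0,0,0,0,0],[-40,0,0,0,0,0]],
])

```text
time: 28.4
ee_pos: [0.2729, -0.083, 0.2137]
tcp_rot: [179.9, -0.0, 71.6]
wrist_force: [-0.0, -0.1, 0.4]
opening: 0.085
```

Request:
servo_tool([
  [[-40,0,0,0,0,0],[-40,0,0,0,0,0],[-40,0,0,0,0,0],[-20,0,0,0,0,0],[0,0,0,0,0,0]],
])

```text
time: 28.9
ee_pos: [0.2287, -0.2164, 0.2133]
tcp_rot: [180.0, 0.0, 71.4]
wrist_force: [-0.2, 0.2, 0.0]
opening: 0.0849
```

```bash
cat > fin.py <<'E'
from fit import *
T=bot.camera('top');S=bot.camera('scene');save(T,'topF');save(S,'sceneF')
RT=dict(blue=[118,211,53,40],yellow=[284,138,43,28],red=[194,210,41,31],green=[129,146,45,38])
from scipy.spatial.transform import Rotation
TR=dict(blue=(.400,.298,-18.4),yellow=(.6653,-.1177,7.8),red=(.432,.111,5.2),green=(.593,.309,-15.6))
for c,(x,y,a) in TR.items():
    for n,p in(('top',T),('scene',S)):
        im=cv2.resize(p['color'][:,:,::-1],None,fx=4,fy=4,interpolation=cv2.INTER_CUBIC)
        uv=(proj(p,[[x,y,.03]])[0]*4).astype(int)
        for C in (corners(x,y,np.deg2rad(a),.054,.082,.004,.056),):
            q=((proj(p,C)+.5)*4-.5)
            for i in range(8):
                for j in range(i):
                    if np.isclose(np.sort(np.abs(np.array(C[i])-C[j]))[2]+0,0): continue
                    if bin(i^j).count('1')==1: cv2.line(im,tuple(int(v) for v in q[i]),tuple(int(v) for v in q[j]),(255,255,0),1)
        r=im[max(0,uv[1]-140):uv[1]+140,max(0,uv[0]-190):uv[0]+190]
        globals().setdefault('tiles',[]).append(cv2.resize(r,(380,280)))
t=tiles
for k in(0,4): cv2.imwrite(f'pics/F{k}.png',np.vstack([np.hstack(t[k:k+2]),np.hstack(t[k+2:k+4])]))
for p in(T,S):
    for r in bot.look_for(p,'vial')[:2]: r=r['rect'];print(np.round(r,1),unproj(p,[[r[0]+r[2]/2,r[1]+r[3]/2]],.03))
print(bot.get_obs()['time'])
E
python3 fin.py
```

```text
[256.5 179.4  10.7  12.2] [[ 0.5508218  -0.00977749  0.03      ]]
[242.4 194.1  12.   21.4] [[ 0.55458333 -0.00752409  0.03      ]]
29.1
```

View pics/sceneF.png

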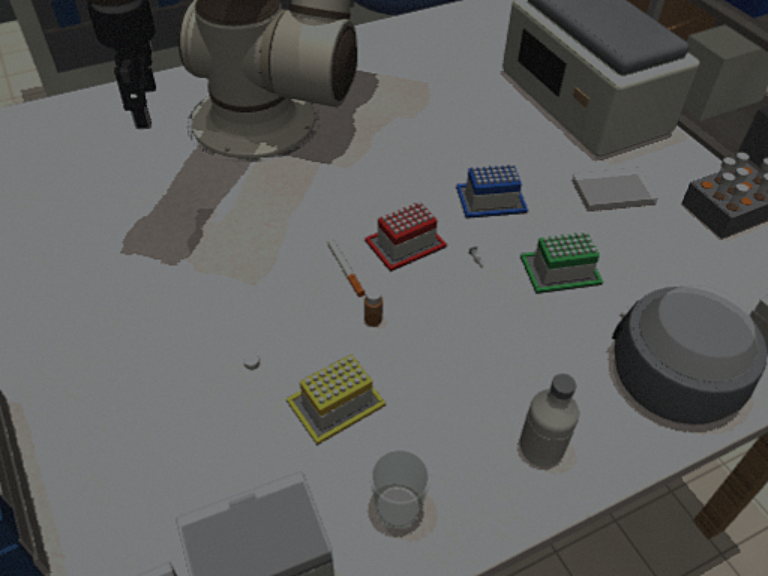

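View pics/F0.png

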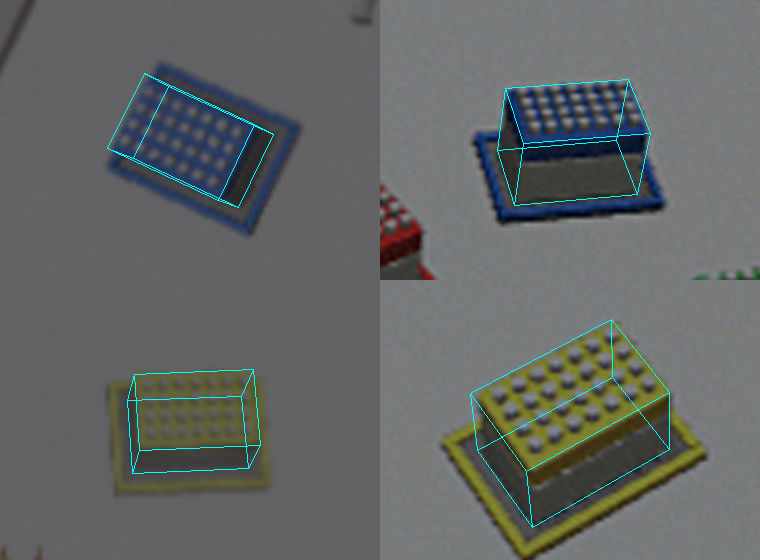

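View pics/F4.png

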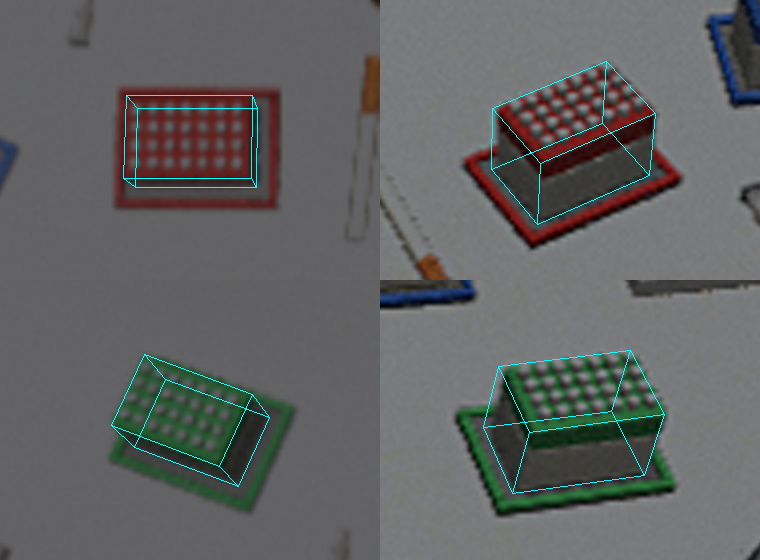

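```bash
cat > fin2.py <<'E'
import fit as F
from fit import *
T=bot.camera('top');S=bot.camera('scene')
TR=dict(blue=(.400,.298,-18.4),yellow=(.6653,-.1177,7.8),red=(.432,.111,5.2),green=(.593,.309,-15.6))
for c,(x,y,a) in TR.items():
    ar=np.deg2rad(a)
    for n,p in(('top',T),('scene',S)):
        sh=(384*4,512*4)
        reg=cv2.dilate(render(p,corners(x,y,ar,.054,.082,.038,.056),sh),np.ones((21,21)))
        im=cv2.resize(p['color'],None,fx=4,fy=4,interpolation=cv2.INTER_CUBIC)
        hsv=cv2.cvtColor(im,cv2.COLOR_RGB2HSV).astype(int);H=hsv[...,0];lo,hi=HUE[c]
        ok=((H>=lo)&(H<=hi)) if c!='red' else ((H<=8)|(H>=172))
        M=(ok&(hsv[...,1]>SAT[c])&(hsv[...,2]>25)&(reg>0)).astype(np.uint8)
        # remove rim: open
        k,lab,st,_=cv2.connectedComponentsWithStats(M);
        M=np.isin(lab,[1+np.argmax(st[1:,4])]).astype(np.uint8) 
        M=cv2.morphologyEx(M,cv2.MORPH_CLOSE,np.ones((13,13)));M=cv2.morphologyEx(M,cv2.MORPH_OPEN,np.ones((25,25)))
        def cost(v):
            R=render(p,corners(v[0],v[1],v[2],.054,.082,.038,.056),sh);return 1-(R&M).sum()/max(1,(R|M).sum())
        r=minimize(cost,[x,y,ar],method='Nelder-Mead',options=dict(initial_simplex=[[x,y,ar],[x+.005,y,ar],[x,y+.005,ar],[x,y,ar+.15]],xatol=1e-4,fatol=1e-4,maxiter=120))
        print(c,n,((r.x[:2]-[x,y])*1000).round(1),np.rad2deg(r.x[2]-ar).round(1),round(r.fun,3))
E
python3 fin2.py
```

```text
blue top [-0.7 -0.9] -6.5 0.231
blue scene [-0.1  0.4] -5.3 0.085
yellow top [ 2.7 -1.7] 2.0 0.113
yellow scene [0.2 1.4] -0.7 0.072
red top [2.4 2.7] 0.1 0.104
red scene [-1.8  1.7] 0.7 0.156
green top [1.9 1.6] 2.5 0.091
green scene [-0.7  2.8] -2.3 0.153
```

All boxes measure within about 4 mm and 7° of their tray centres, and they stand level. Handing in.

```bash
python3 -c "
from workcell import bot
print(bot.job_done());print(bot.get_obs()['time'])"
```

```text
the job is handed in; nothing more can be done
None
the job is handed in; nothing more can be done
```

I moved all four boxes, gripping each across its 54 mm width, lifting it clear of the vial and setting it down in the tray of its colour. I handed the job in at about 29 s; no verdict was reported.

- **Boxes:** The final pictures show every box inside its rim. Fitted from both cameras, all centres are within about 4 mm of the tray centres (limit 13 mm). The angles are within 3°, except blue at 5–6.5°, where the fit was poorer (limit 15°).
- **Seating and tilt:** Contact with the tray floor was felt at TCP heights of 42 to 44 mm for all four. I did not measure tilt or underside height separately; the outline of a level box on the tray floor matched the pictures.
- **Vial:** It stands upright. The scene picture shows it within about 2 mm of its first measured position, and the top picture about 6 mm off. That top reading is rough because the vial shows only about 10 pixels wide.
- **Robot:** The arm and gripper are clear of everything.

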